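# Stir the bead bath and start it

### The arm

A 6-joint arm with a two-finger parallel gripper is mounted at the origin on the work surface. World frame = base frame: x ahead of the robot, y to its left, z up, the work surface at z = 0. Lengths are in m, angles in rad, forces in N, time in s.
With the tool pointing down it reaches from about 0.3 to 0.875 m from the base axis. Payload 6.4 kg.
Tool frame: the origin (TCP) lies on the centre line of the jaws, within the pads' length; the fingertips stand 19 mm ahead of it and the grasp point (between the pads) is the TCP; x points along the fingers, y is the direction in which the jaws open and shut, and the axes are right-handed (so a half turn about x gives the same grasp; the last joint's range is limited). The gripper opens to 85 mm and grips with 20 to 120 N. Pads are 22 mm wide; open, the fingers measure 114 mm over their backs; the gripper's body (76 mm by 85 mm) begins 54 mm behind the grasp point. The pads swing forward as they close: fully open they stand 13 mm farther back than shut.
Start: joints at [0.943, 0.181, 1.607, -0, 1.354, -0.206], TCP at [0.235, 0.525, 0.214] pointing down, gripper open.
Joint ranges: [-2.99, 2.99], [-0.89, 2.07], [0.3, 2.58], [-1.14, 4.28], [0, 2.63], [-3.12, 3.12]. Speed limits (rad/s): [2.57, 2.57, 3.01, 3.14, 3.14, 3.14].

### API

Orientations are given as a rotation vector (axis times angle).
In Python, from station import * gives the robot as it stands. The module is installed in compiled form; this text tells all that it offers. Calls block until the motion is done:
- goto(position, orientation): joint-space move of the TCP to a pose.
- move_linear(position, orientation=None, feed=0.15, until_force=None): straight line of the TCP; orientation=None keeps the orientation; feed is the mean speed in m/s. With until_force (N) it stops when the force on the tool has changed by that much, and returns True; else False.
- move_joints(angles): joint-space move.
- open_jaws() and close_gripper(): open the fingers fully, or close them until they stop; the grip force is fixed at half the most.
- hold(seconds).
- solve_ik(position, orientation): joint angles nearest the present ones, or None.
- get_obs(): the state.
- snapshot(name): name is "side" or "top"; returns a dict with "img" (420x560x3 uint8, blue, green, red), "intrinsics" (3x3 intrinsics, pixels), "origin" and "rotation" of the camera in the world. Camera axes: x right, y down, z forward; pixel columns grow to the right and rows downward; lengths in m; the calibration is good to about 2 mm. A picture is of the moment at which its call begins. There is no depth.
A pose or a line that the arm cannot do raises IKError and nothing moves.
- job_done(): hands the job in, once; it reports no verdict.
Trained networks look in a picture, given as the dict that the camera call returned (one of the last four; its "shot" number tells which), for a name from the list of things; names that differ only in an ending like _2 or _b are one class to them, and where a whole thing is asked for, a point or a joint stands for the part that bears it (a point fixed in the world has none). Each returns a list of dicts, best first, with "p" (0 to 1); they miss things now and then, are a little off and sometimes report something else, mostly with a low value. They report only what shows in the picture. A call takes as long as a camera call.
- spot_in(picture, query): "box" ([centre column, centre row, width, height] in pixels, round what is visible of it).
- cut_out(picture, query): "mask" (420x560 bool, what is visible of it) and "box" ([centre column, centre row, width, height] in pixels, round what is visible of it).
- tip_of(picture, query): "at" ([row, column] in pixels: a listed point, or the origin of a listed thing).
The state is a dict: "clock": time; "q": joint angles; "joint_vel": joint speeds; "tau": joint torques, N m; "ee_pos": TCP position; "tcp_rot": TCP orientation; "contact_force": force on the tool from outside, world axes, zero at the start; "wrist_torque": the same for the moment, N m; "finger_gap": finger opening in m.
Only numpy, scipy, OpenCV 4.12 (cv2) and the standard library are available. Lean on these libraries where they do the work, as an engineer would, in place of code of your own. Each camera call takes 0.05 s, during which the arm holds its last target. There are 200 camera calls.

### The job

Take the T-handled rod from its stand and stir the beads in the bath's pan with it: at least two full turns clockwise (seen from above), its foot rubbing lightly on the pan's bottom all the way, wide and narrow enough that no more than one bead is left lying where it was; set the foot down gently, never press hard, and keep all the beads in the pan. Then hang the rod back on its stand by the crossbar, and after that start the bath by twisting its start knob clockwise to the stop and letting it spring back. Leave the other things on the bench where they are.

Things in the scene. Friction and masses are not known exactly. Their poses are not given: they have to be found in the camera images.
- bath: White bench-top dry bead bath, a fixed housing 180 (x) x 260 (y) x 75 mm high with a flat deck. Origin: centre of its underside, on the bench. z up. The round pan is let into the deck at (0, +45 mm); the start knob stands on the deck at (0, -83 mm).
- pan: Round steel pan fixed in the bath, open on top: inner radius 60 mm, wall 4 mm, bottom 5 mm thick, flat inside. Origin: centre of its underside, 16 mm above the bench; the inner bottom is at z = +5 mm, the rim at z = +62 mm in this frame (78 mm above the bench). Its yaw means nothing.
- start (a joint): Angle of the bath's start knob (rad): 0 at rest, grows clockwise seen from above; a spring brings it back to 0; it turns about 1.1 rad to a firm stop.
- start_grip (a point): Grip point of the start knob: a black upright bar 42 mm long (along this frame's x), 12 mm thick (y), 32 mm tall, on a round foot 4 mm thick; this point is at the bar's centre, on the upright turning axis, 10 mm below the bar's top, 103 mm above the bench.
- stand: Fixed stand: base plate 110 (x) x 130 (y) x 12 mm and two aluminium posts at y = +-47 mm (16 mm thick in y, 44 mm in x, 78 mm clear between). The post tops, 155 mm above the bench, are flat seats for the rod's crossbar; a 7 mm high lip at either end leaves 28 mm between lips (in x). Origin: centre of its underside.
- rod: Steel T-handled stirring rod, 160 g: square crossbar 14 x 14 mm, 112 mm long along y, its centre 127 mm above the origin; round shank 12 mm thick below the bar's middle, ending in a foot 16 mm in diameter, 30 mm tall. Origin: centre of the foot's underside; z up the shank. At first it hangs by the crossbar on the stand, foot 35 mm above the bench.
- bead0: One of nine alike plain aluminium beads in the pan: a chunky cylinder 20 mm in diameter and 16 mm tall, 14 g. Origin: centre of its lower end face (standing upright at the start).
- bead1: One of nine alike plain aluminium beads in the pan: a chunky cylinder 20 mm in diameter and 16 mm tall, 14 g. Origin: centre of its lower end face (standing upright at the start).
- bead2: One of nine alike plain aluminium beads in the pan: a chunky cylinder 20 mm in diameter and 16 mm tall, 14 g. Origin: centre of its lower end face (standing upright at the start).
- bead3: One of nine alike plain aluminium beads in the pan: a chunky cylinder 20 mm in diameter and 16 mm tall, 14 g. Origin: centre of its lower end face (standing upright at the start).
- bead4: One of nine alike plain aluminium beads in the pan: a chunky cylinder 20 mm in diameter and 16 mm tall, 14 g. Origin: centre of its lower end face (standing upright at the start).
- bead5: One of nine alike plain aluminium beads in the pan: a chunky cylinder 20 mm in diameter and 16 mm tall, 14 g. Origin: centre of its lower end face (standing upright at the start).
- bead6: One of nine alike plain aluminium beads in the pan: a chunky cylinder 20 mm in diameter and 16 mm tall, 14 g. Origin: centre of its lower end face (standing upright at the start).
- bead7: One of nine alike plain aluminium beads in the pan: a chunky cylinder 20 mm in diameter and 16 mm tall, 14 g. Origin: centre of its lower end face (standing upright at the start).
- bead8: One of nine alike plain aluminium beads in the pan: a chunky cylinder 20 mm in diameter and 16 mm tall, 14 g. Origin: centre of its lower end face (standing upright at the start).
- tipbox: Bystander: orange rack 118 x 80 x 47 mm, near the stand. Origin: centre of underside.
- foiljar: Bystander: glass jar 60 mm across with foil cap, 77 mm tall, near the stand. Origin: centre of underside.
- reagent: Bystander: bottle 44 mm across, 90 mm tall, near the bath. Origin: centre of underside.
- tuberack: Bystander: blue tube rack 55 x 100 x 52 mm, near the bath. Origin: centre of underside.

How it is judged:
By the outcome, as a careful person would: the job done as asked, in the order asked, and still so for the second after the job is handed in, with the robot touching nothing.
It also fails if it takes over 72 s, if anything falls off the work surface, if the arm or the gripper's body presses on something with over 40 N, if the wrist force passes 120 N, or if a joint passes its speed limit or range.

## Working session

There is one attempt and no reset: what is moved stays moved. The work goes in short steps, each a Python script; the robot and the scene stay as the last script left them, time stands still between calls to the robot, and variables do not carry over. Pictures are saved under pics/ and viewed, about 8 in all and at most 12, crops included, and the job is handed in when it is done.

```bash
ls; mkdir -p pics
cat > h.py <<'E'
from station import *
import numpy as np, cv2
from scipy.spatial.transform import Rotation as R
def ray(s,col,row):
    K=np.array(s["intrinsics"]);d=np.linalg.inv(K)@[col,row,1]
    return np.array(s["origin"]),np.array(s["rotation"])@d
def atz(s,col,row,z):
    o,d=ray(s,col,row);return o+d*(z-o[2])/d[2]
def proj(s,P):
    c=np.array(s["rotation"]).T@(np.array(P)-np.array(s["origin"]));p=np.array(s["intrinsics"])@c;return p[:2]/p[2]
def tri(s1,p1,s2,p2):
    A=np.zeros((3,3));b=np.zeros(3)
    for s,p in((s1,p1),(s2,p2)):
        o,d=ray(s,*p);d=d/np.linalg.norm(d);M=np.eye(3)-np.outer(d,d);A+=M;b+=M@o
    return np.linalg.solve(A,b)
E
python3 - <<'E'
from h import *
o=get_obs();print(o["clock"],o["ee_pos"],o["tcp_rot"],o["finger_gap"])
t=snapshot("top");s=snapshot("side")
for n,i in(("top",t),("side",s)):
    cv2.imwrite(f"pics/{n}0.png",i["img"]);print(n,i["origin"],np.round(i["rotation"],3).tolist(),np.array(i["intrinsics"])[0])
for q in"bath pan start_grip stand rod tipbox foiljar reagent tuberack".split():
    print(q)
    for n,i in(("top",t),("side",s)):
        r=tip_of(i,q)[:2]; print("  ",n,[(np.round(x["at"],1).tolist(),round(x["p"],2)) for x in r])
for n,i in(("top",t),("side",s)):
    print("beads",n,[(np.round(x["at"],1).tolist(),round(x["p"],2)) for x in tip_of(i,"bead0")])
    print("rod box",[(np.round(x["box"],1).tolist(),round(x["p"],2)) for x in spot_in(i,"rod")[:2]])
E
```

```text
pics
0.0 [0.23502001 0.52412938 0.21288743] [ 0.32959252  1.54610731 -0.33210365] 0.08559639718408585
top [ 0.40960271 -0.01866519  1.20273148] [-2.135, 2.164, -0.096] [492.99268638   0.         278.52727843]
side [ 0.20083563 -0.43249243  0.51829951] [-2.124, 0.782, -0.382] [379.67855279   0.         281.9073321 ]
bath
   top [([202.2, 372.5], 0.58), ([186.2, 353.2], 0.49)]
   side [([299.9, 366.3], 0.76), ([274.6, 331.8], 0.49)]
pan
   top [([202.9, 352.9], 0.84), ([266.8, 173.1], 0.67)]
   side [([278.1, 338.6], 0.72)]
start_grip
   top [([192.8, 412.0], 0.53)]
   side [([288.3, 425.0], 0.94)]
stand
   top [([213.6, 189.4], 0.97)]
   side [([192.4, 210.9], 0.71), ([301.5, 366.4], 0.62)]
rod
   top [([209.7, 185.2], 0.62)]
   side [([262.8, 339.9], 0.23)]
tipbox
   top [([267.9, 172.6], 0.86)]
   side [([205.5, 152.2], 0.9)]
foiljar
   top [([164.0, 190.3], 0.9)]
   side [([175.3, 255.1], 0.9)]
reagent
   top [([143.6, 385.2], 0.73)]
   side [([273.8, 433.9], 0.74)]
tuberack
   top [([146.5, 336.4], 0.62), ([200.6, 374.1], 0.35)]
   side [([239.8, 381.4], 0.84)]
beads top [([203.3, 346.2], 0.61), ([213.4, 365.4], 0.6), ([217.9, 348.9], 0.6), ([205.5, 334.3], 0.52), ([195.9, 351.0], 0.52), ([193.3, 337.0], 0.47), ([202.4, 358.8], 0.4), ([186.0, 355.1], 0.39)]
rod box [([171.9, 204.2, 51.2, 18.6], 0.56), ([412.3, 192.5, 18.6, 21.8], 0.36)]
beads side [([269.8, 363.4], 0.68), ([276.1, 333.6], 0.61), ([263.0, 337.5], 0.6), ([269.4, 321.9], 0.52), ([284.1, 346.5], 0.52), ([271.7, 346.6], 0.47), ([284.4, 371.0], 0.45)]
rod box [([204.7, 127.7, 22.6, 31.5], 0.79), ([334.2, 273.2, 12.5, 9.3], 0.18)]
```

```bash
sed -i 's/np.array(s\["rotation"\])/R.from_rotvec(s["rotation"]).as_matrix()/g' h.py
python3 - <<'E'
import cv2
a=cv2.imread("pics/top0.png")[90:330,110:470];b=cv2.imread("pics/side0.png")[60:360,120:500]
cv2.imwrite("pics/a.png",cv2.resize(a,None,fx=2.2,fy=2.2,interpolation=cv2.INTER_CUBIC));cv2.imwrite("pics/b.png",cv2.resize(b,None,fx=2,fy=2,interpolation=cv2.INTER_CUBIC))
E
```

```text
(no output)
```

View pics/a.png

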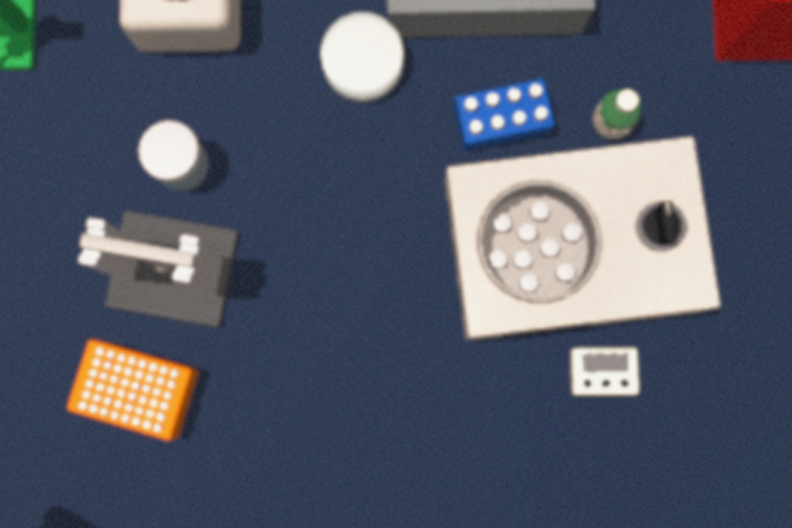

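View pics/b.png

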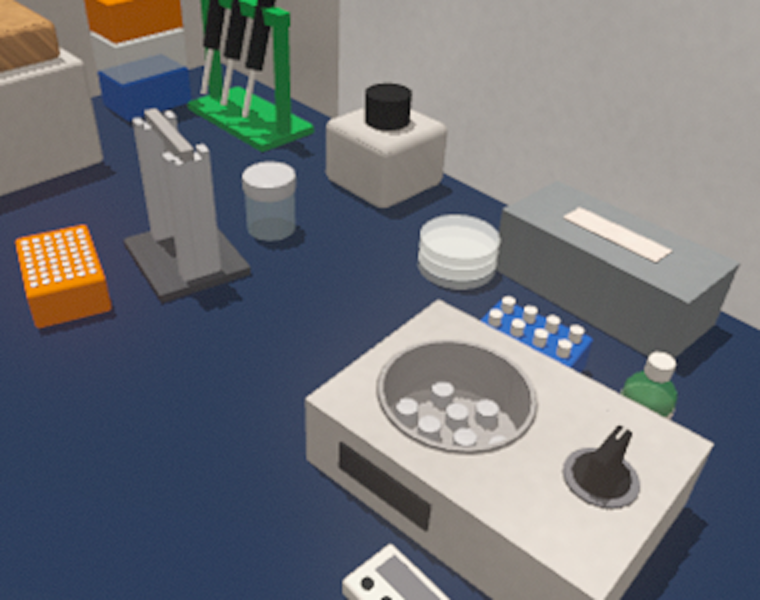

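```bash
cat > m.py <<'E'
from h import *
t=snapshot("top");s=snapshot("side")
c=lambda p:(110+p[0]/2.2-.25,90+p[1]/2.2-.25)
C=[atz(t,*c(p),.075)[:2] for p in[(447,168),(694,138),(719,307),(467,338)]]
ctr=np.mean(C,0);e=C[0]-C[1]+C[3]-C[2];yaw=np.arctan2(e[1],e[0])-np.pi/2
print("bath",ctr,"yaw",np.degrees(yaw),[np.linalg.norm(C[0]-C[1]),np.linalg.norm(C[0]-C[3])])
Rz=lambda a:np.array([[np.cos(a),-np.sin(a)],[np.sin(a),np.cos(a)]])
print("pan from bath",ctr+Rz(yaw)@[0,.045],"knob",ctr+Rz(yaw)@[0,-.083])
print("pan rim direct",atz(t,*c((540,242)),.078))
print("knob net top",atz(t,412,192.8,.103),"tri",tri(t,(412,192.8),s,(425,288.3)))
print("pan net",atz(t,352.9,202.9,.016), tri(t,(352.9,202.9),s,(338.6,278.1)))
P=[atz(t,*c(p),.169)[:2] for p in[(81,242),(193,258)]]
print("bar ends",P,np.linalg.norm(P[0]-P[1]),"mid",np.mean(P,0),"yaw",np.degrees(np.arctan2(*(P[0]-P[1])[::-1]))-90)
m=cut_out(t,"rod")[0];ys,xs=np.where(m["mask"]);(cx,cy),wh,an=cv2.minAreaRect(np.c_[xs,ys].astype(np.float32));print("rod mask",m["p"],atz(t,cx,cy,.169),wh,an)
print("stand net",atz(t,189.4,213.6,0))
m=cut_out(t,"stand")[0];print("stand",m["p"],m["box"])
B=[atz(t,*c(p),.037)[:2] for p in[(501,223),(540,211),(527,232),(572,232),(549,247),(498,258),(522,258),(565,271),(528,282)]]
pc=ctr+Rz(yaw)@[0,.045]
for b in B: print(np.round((b-pc)*1000,1),round(np.linalg.norm(b-pc)*1000,1))
g=[(r,a,min(np.linalg.norm(np.array([r*np.cos(a),r*np.sin(a)])+pc-b) for b in B)) for r in np.arange(0,.05,.004) for a in np.arange(0,6.28,.1)]
g.sort(key=lambda x:-x[2]);print(np.round(g[:8],4).tolist())
k=t["img"][165:220,385:440];l=s["img"][260:320,395:455]
cv2.imwrite("pics/k.png",np.hstack([cv2.resize(k,(400,400),interpolation=cv2.INTER_CUBIC),cv2.resize(l,(400,400),interpolation=cv2.INTER_CUBIC)]))
E
python3 m.py
```

```text
bath [ 0.57433607 -0.21013605] yaw 6.141668242708896 [np.float64(0.2619260752615687), np.float64(0.18066622831082038)]
pan from bath [ 0.56952165 -0.16539434] knob [ 0.58321601 -0.29265967]
pan rim direct [ 0.56930101 -0.16640697  0.078     ]
knob net top [ 0.57946029 -0.29036055  0.103     ] tri [ 0.58140368 -0.29301773  0.10186077]
pan net [ 0.57049561 -0.16876592  0.016     ] [ 0.56516881 -0.16400885  0.02575636]
bar ends [array([0.56342703, 0.28900416]), array([0.54608596, 0.17974337])] 0.11062835650191068 mid [0.55475649 0.23437377] yaw -9.0183449415198
rod mask 0.9 [0.55039898 0.23389948 0.169     ] (52.491085052490234, 11.145126342773438) 10.124671936035156
stand net [0.55233397 0.23210192 0.        ]
stand 0.7 [184.2, 213.8, 71.3, 50.9]
[27.1 35.1] 44.3
[39.6 -7.4] 40.2
[16.8  7.3] 18.3
[ 16.  -41.2] 44.2
[ -0.  -15.9] 15.9
[-11.1  39.3] 40.9
[-11.5  13.5] 17.7
[-26.4 -32.3] 41.7
[-37.7   7.8] 38.5
[[0.048, 2.4, 0.0248], [0.048, 3.5, 0.0242], [0.048, 0.4, 0.0237], [0.048, 5.6, 0.023], [0.044, 2.4, 0.0226], [0.048, 0.3, 0.0225], [0.044, 0.4, 0.0225], [0.044, 3.5, 0.0225]]
```

View pics/k.png

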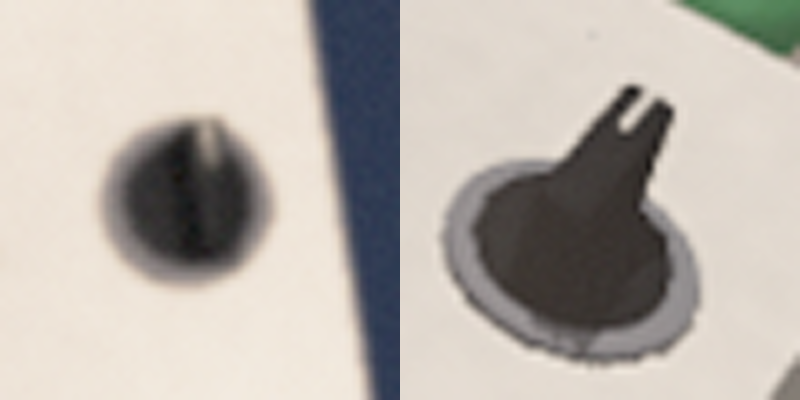

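```bash
cat >> h.py <<'E'
def down(a):
    c,s=np.cos(a),np.sin(a)
    return R.from_matrix(np.array([[0,c,s],[0,s,-c],[-1,0,0]])).as_rotvec()
RY=np.radians(-9.5)
E
cat > g.py <<'E'
from h import *
t=snapshot("top");s=snapshot("side")
c=lambda p:(110+p[0]/2.2-.25,90+p[1]/2.2-.25)
d=lambda p:(120+p[0]/2-.25,60+p[1]/2-.25)
print(tri(t,c((81,242)),s,d((148,110))),tri(t,c((193,258)),s,d((187,154))))
for P in([.5624,.289,.169],[.5451,.180,.169]): print(proj(s,P),proj(t,P))
o=get_obs();M=R.from_rotvec(o["tcp_rot"]).as_matrix();print("tool y",M[:,1])
for a in(RY,RY+np.pi): print(a,solve_ik([.5535,.234,.25],down(a)),solve_ik([.57,-.166,.15],down(a)))
E
python3 g.py
```

```text
[0.56309078 0.28912517 0.16912827] [0.54550422 0.1813574  0.16404067]
[193.67448224 114.89289635] [146.56104673 200.22650807]
[213.87680285 134.7182712 ] [197.35378708 207.48493107]
tool y [ 4.09358545e-01  9.12373597e-01 -3.45750583e-05]
-0.16580627893946132 [0.20266859 0.21024521 1.49872731 0.         1.43262013 0.36847487] [-0.4831389   0.28416718  1.61667149  0.          1.24075398 -0.31733262]
2.975786374650332 [ 2.02668591e-01  2.10245212e-01  1.49872731e+00 -4.44089210e-16
  1.43262013e+00 -2.77311778e+00] [-4.83138901e-01  2.84167181e-01  1.61667149e+00 -4.44089210e-16
  1.24075398e+00  2.82426003e+00]
```

```bash
cat > a.py <<'E'
from h import *
o=get_obs();p=np.array(o["ee_pos"])
move_linear([p[0],p[1],.28])
goto([.554,.2345,.27],down(RY))
print("F",get_obs()["contact_force"])
print(move_linear([.554,.2345,.166],feed=.08,until_force=6))
close_gripper();hold(.2)
o=get_obs();print(o["clock"],o["ee_pos"],o["finger_gap"],o["contact_force"])
p=np.array(o["ee_pos"]);np.save("grasp.npy",p)
move_linear([p[0],p[1],p[2]+.03],feed=.05);hold(.3)
o=get_obs();print(o["clock"],o["ee_pos"],o["finger_gap"],o["contact_force"],o["wrist_torque"])
s=snapshot("side");t=snapshot("top")
cv2.imwrite("pics/c.png",np.hstack([cv2.resize(s["img"][40:220,130:290],(400,450),interpolation=cv2.INTER_CUBIC),cv2.resize(t["img"][150:270,120:227],(400,450),interpolation=cv2.INTER_CUBIC)]))
E
python3 a.py
```

```text
F [ 0.11227936 -0.09501976 -0.46209781]
False
6.0917 [0.55400849 0.2344883  0.16600772] -0.00027484290562292715 [-0.3610603  -0.11192357 -0.24727037]
7.1417 [0.55382736 0.23444345 0.19565463] 0.00016637568860701504 [ 0.06508432  0.3896218  -0.31336838] [-0.04472178  0.03306085 -0.05139844]
```

View pics/c.png

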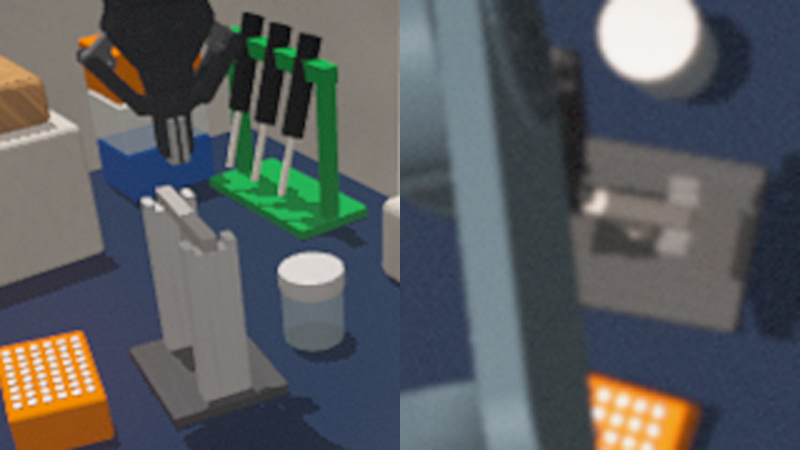

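Run:
```python
from h import *
s=snapshot("side");t=snapshot("top")
p=np.array(get_obs()["ee_pos"]);print(p,get_obs()["tcp_rot"])
print("tip",proj(s,p-[0,0,.019]),"tcp",proj(s,p),"bar mid",proj(s,[.554,.2345,.169]),proj(s,[.554,.2345,.155]))
print("top tcp",proj(t,p))
cv2.imwrite("pics/d.png",cv2.resize(s["img"][80:160,160:266],(795,600),interpolation=cv2.INTER_CUBIC))
for i in (s,t):
    print([(np.round(x["box"],1).tolist(),round(x["p"],2)) for x in spot_in(i,"rod")[:3]],[(np.round(x["at"],1).tolist(),round(x["p"],2)) for x in tip_of(i,"rod")[:3]],[(np.round(x["at"],1).tolist(),round(x["p"],2)) for x in tip_of(i,"stand")[:3]])
```

```text
[0.55397869 0.23447979 0.19592985] [ 1.33023339  1.12622973 -1.33044107]
tip [202.92404169 120.7861445 ] tcp [201.74746662 112.14792115] bar mid [203.408591   124.30994559] [204.24307327 130.43694101]
top tcp [168.77431565 201.99376068]
[([203.8, 125.3, 26.1, 29.5], 0.75), ([347.4, 260.4, 81.5, 57.5], 0.25)] [] [([187.7, 213.5], 0.95)]
[([183.9, 207.8, 29.3, 15.1], 0.71)] [([210.0, 184.2], 0.66)] [([214.3, 190.8], 0.6)]
```

View pics/d.png

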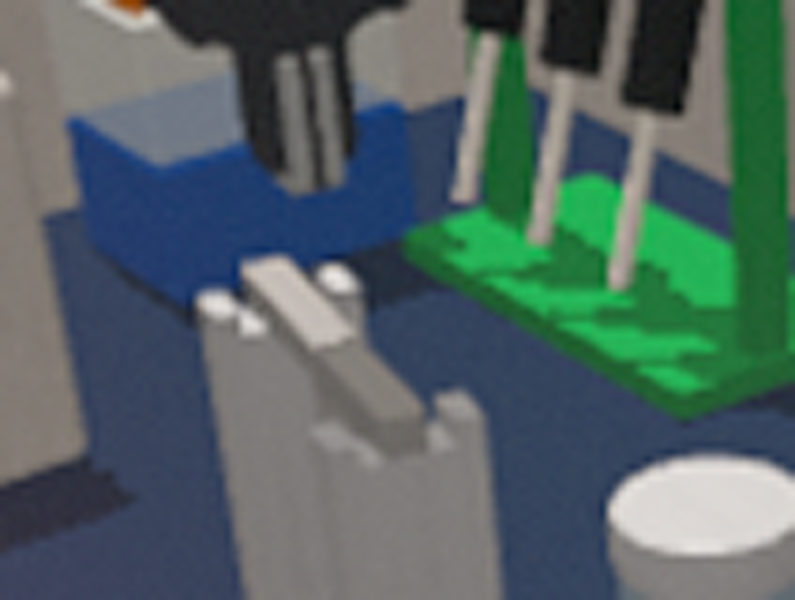

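Run:
```python
from h import *
open_jaws()
print(move_linear([.554,.2345,.132],feed=.05,until_force=4))
hold(.1);o=get_obs();print(o["clock"],o["ee_pos"],o["contact_force"])
s=snapshot("side")
cv2.imwrite("pics/e.png",cv2.resize(s["img"][80:160,160:266],(795,600),interpolation=cv2.INTER_CUBIC))
```

```text
False
9.9583 [0.55425965 0.23457169 0.13240985] [ 0.57629599 -0.05453241 -0.14693739]
```

View pics/e.png

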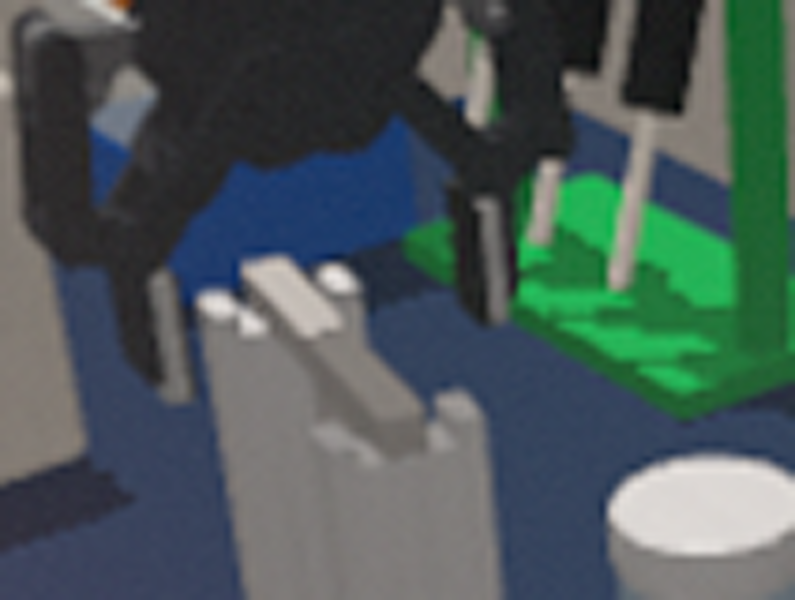

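Run:
```python
from h import *
s=snapshot("side");t=snapshot("top")
u=np.array([np.cos(RY),np.sin(RY),0])
for n,P in(("A",np.array([.554,.2345,.160])),("B",np.array([.588,.298,.126]))):
    for w in(.0425,.046):
        a,b=proj(s,P-u*w),proj(s,P+u*w);print(n,w,a,b,b-a)
print("obs",(160+177/7.5,80+400/7.5),(160+490/7.5,80+322/7.5))
print(get_obs()["q"])
cv2.imwrite("pics/f.png",cv2.resize(t["img"][130:280,90:290],(800,600),interpolation=cv2.INTER_CUBIC))
```

```text
A 0.0425 [184.5682905  132.97783067] [222.50949302 123.74857467] [37.94120253 -9.229256  ]
A 0.046 [182.93433177 133.37529365] [224.00336658 123.38518762] [41.06903482 -9.99010603]
B 0.0425 [186.42736332 132.46578045] [221.05751931 124.044247  ] [34.63015598 -8.42153346]
B 0.046 [184.94181555 132.82704334] [222.42634852 123.71136831] [37.48453297 -9.11567504]
obs (183.6, 133.33333333333334) (225.33333333333331, 122.93333333333334)
[2.03322763e-01 3.20803445e-01 1.60862019e+00 4.53809463e-05
 1.21184329e+00 3.69112932e-01]
```

View pics/f.png

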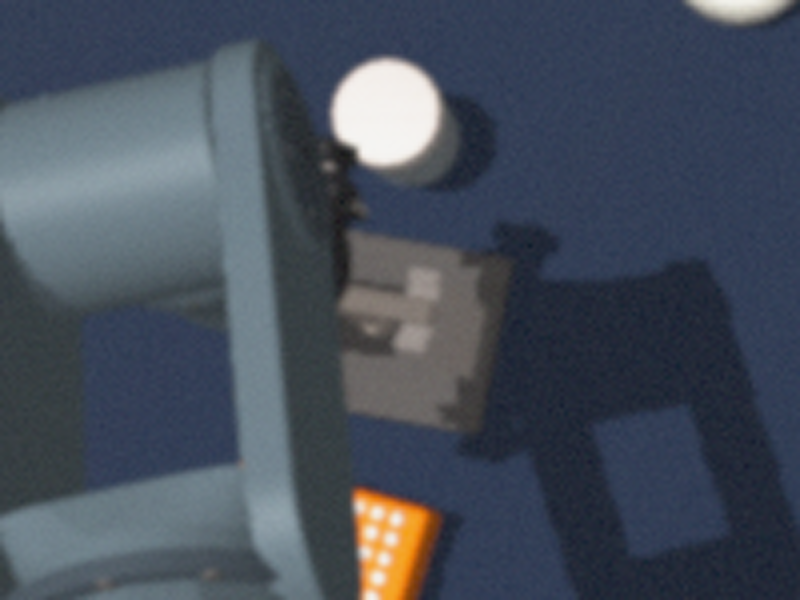

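```bash
echo 'DZ=-.0345' >> h.py
python3 - <<'E'
from h import *
print(move_linear([.554,.2345,.162+DZ],feed=.04,until_force=5))
f0=get_obs()["contact_force"]
close_gripper();hold(.2)
o=get_obs();print(o["clock"],o["ee_pos"],o["finger_gap"],f0,o["contact_force"])
p=np.array(o["ee_pos"]);p[2]=.162+DZ;np.save("grasp.npy",p)
if o["finger_gap"]>.008:
    move_linear([.554,.2345,p[2]+.05],feed=.06);hold(.3)
    o=get_obs();print(o["clock"],o["ee_pos"],o["finger_gap"],o["contact_force"],o["wrist_torque"])
s=snapshot("side");t=snapshot("top")
cv2.imwrite("pics/i.png",cv2.resize(s["img"][60:210,130:330],(800,600),interpolation=cv2.INTER_CUBIC))
E
```

```text
False
11.2167 [0.55422125 0.23455073 0.12774785] 0.012898681647943186 [-0.86503172 -0.48518398  0.41400259] [ 0.59602222 -0.36049434  1.59108387]
12.5 [0.55383203 0.23446118 0.17715188] 0.012990068885838785 [-0.00869466  0.43397669 -0.85063534] [-0.02614996 -0.04029944  0.04887283]
```

View pics/i.png

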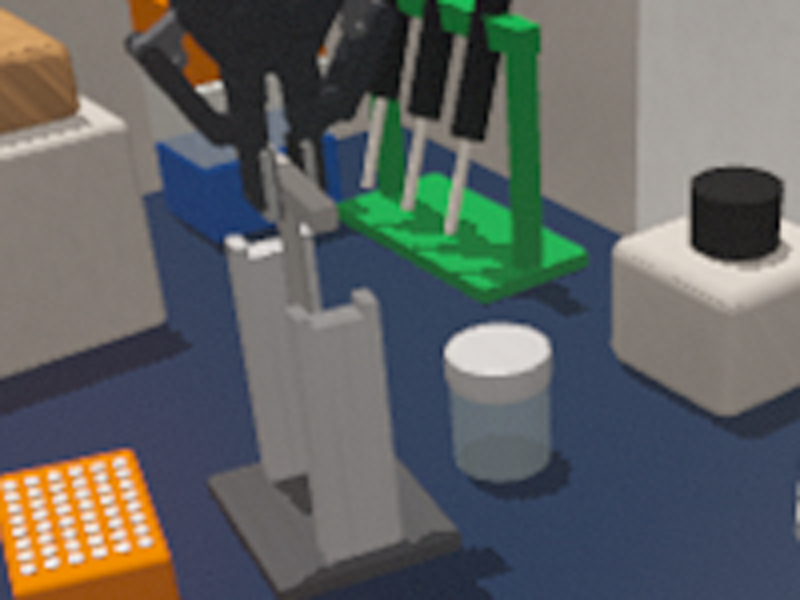

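```bash
cat >> h.py <<'E'
PC=np.array([.5694,-.1659])
def footz(z): return z+.127+DZ   # commanded tcp z for foot underside height z
E
python3 - <<'E'
from h import *
L=PC+.046*np.array([np.cos(2.4),np.sin(2.4)])
move_linear([.554,.2345,footz(.185)],feed=.15)
goto([L[0],L[1],footz(.185)],down(RY))
move_linear([L[0],L[1],footz(.095)],feed=.1);hold(.3)
o=get_obs();print(o["clock"],o["ee_pos"],o["finger_gap"],o["contact_force"],o["wrist_torque"])
s=snapshot("side");t=snapshot("top")
a=s["img"].copy();f=4
x0,y0,w,h=270,170,150,150
im=cv2.resize(a[y0:y0+h,x0:x0+w],None,fx=f,fy=f,interpolation=cv2.INTER_CUBIC)
dr=lambda P,c:cv2.circle(im,tuple(int(v) for v in (proj(s,P)-[x0,y0]+.5)*f),2,c,-1)
for q in np.arange(0,6.28,.2):
    dr([*(PC+.060*np.array([np.cos(q),np.sin(q)])),.078],(0,0,255))
    dr([*(L+.008*np.array([np.cos(q),np.sin(q)])),.095],(0,255,0))
cv2.imwrite("pics/j.png",im)
E
```

```text
16.15 [ 0.53569784 -0.13495161  0.18796889] 0.01271169437617349 [ 0.39011129 -0.15879692 -1.70000319] [ 0.00743734 -0.01996293 -0.02628506]
```

View pics/j.png

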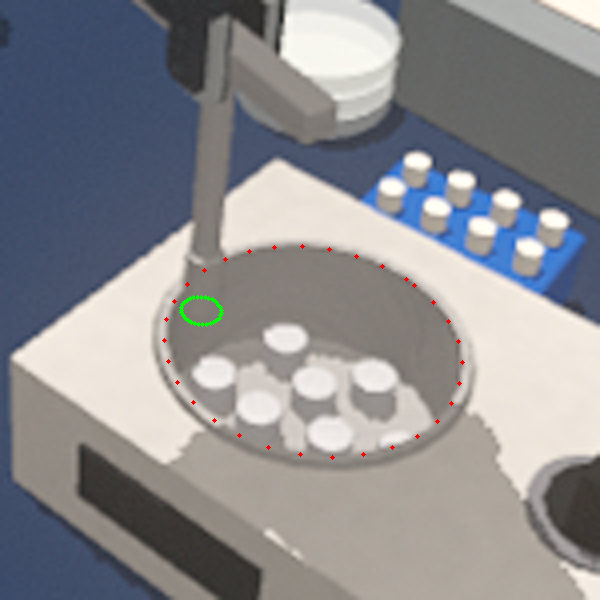

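```bash
cat > stir.py <<'E'
from h import *
def fz(n=5):
    v=[]
    for _ in range(n): hold(.01); v.append(get_obs()["contact_force"][2])
    return np.mean(v)
E
python3 - <<'E'
from stir import *
L=PC+.046*np.array([np.cos(2.4),np.sin(2.4)])
move_linear([*L,footz(.030)],feed=.08);hold(.3)
b=[fz() for _ in range(3)];b0=np.mean(b);print("base",b)
print(move_linear([*L,footz(.012)],feed=.012,until_force=2))
o=get_obs();print(o["clock"],o["ee_pos"],"foot z",o["ee_pos"][2]-footz(0),fz()-b0,o["finger_gap"])
hold(.2);print([fz()-b0 for _ in range(3)],get_obs()["wrist_torque"])
np.save("base.npy",b0)
E
```

```text
base [np.float64(-1.239599486071319), np.float64(-1.4248044678713643), np.float64(-1.368719391399846)]
True
18.4667 [ 0.53548858 -0.13484263  0.11366668] foot z 0.021166680755205808 5.963284535958338 0.0129665171073462
[np.float64(7.166786009393184), np.float64(7.227261360242502), np.float64(6.408010550717188)] [-0.00869868 -0.05524852  0.03323264]
```

```bash
cat > run1.py <<'E'
from stir import *
b0=float(np.load("base.npy"))
z=get_obs()["ee_pos"][2]
L=PC+.046*np.array([np.cos(2.4),np.sin(2.4)])
for dz in(-.0,.0002,.0004):
    move_linear([*L,z+dz],feed=.01);hold(.1);print(dz,get_obs()["ee_pos"][2]-z,fz()-b0)
    if fz()-b0<4: break
zc=z+dz
t0=get_obs()["clock"]
for i in range(1,4):
    a=2.4-i*2*np.pi/20
    r=.045
    move_linear([*(PC+r*np.array([np.cos(a),np.sin(a)])),zc],feed=.05)
    o=get_obs();print(round(o["clock"]-t0,2),np.round(np.array(o["contact_force"])-[0,0,b0],1),round(fz(3)-b0,2),round((o["ee_pos"][2]-zc)*1e3,2),np.round(o["wrist_torque"],2))
np.save("zc.npy",zc)
E
python3 run1.py
```

```text
-0.0 2.8680988682611153e-05 3.76234068556985
0.43 [ 1.1 -1.2  4.5] 4.72 0.04 [-0.18  0.13 -0.02]
0.89 [-0.7 -0.4  5.4] 6.11 0.03 [-0.11  0.28  0.02]
1.35 [-1.9 -0.4  6.3] 6.56 0.03 [-0.06  0.46 -0.01]
```

```bash
cat > run2.py <<'E'
from stir import *
b0=float(np.load("base.npy"));zc=float(np.load("zc.npy"))
a=2.4-3*2*np.pi/20;t0=get_obs()["clock"]
plan=[(.045,16)]*20+[(.037,14),(.030,12)]+[(.022,11)]*15
f=6.5;mx=0
for i,(r,n) in enumerate(plan):
    zc+=np.clip((f-3.2)*4e-5,-1e-4,1e-4)
    a-=2*np.pi/n
    move_linear([*(PC+r*np.array([np.cos(a),np.sin(a)])),zc],feed=.08)
    f=fz(2)-b0;o=get_obs();F=np.array(o["contact_force"])-[0,0,b0]
    if i%2==0: print(i,round(o["clock"]-t0,2),np.round(F,1),round(f,1),round(zc*1e3,2),np.round(o["wrist_torque"],2),round(o["finger_gap"]*1e3,1))
    if f>15 or np.hypot(*F[:2])>12: print("STOP",i,F);break
np.save("zc.npy",zc);print("angle turned",(2.4-a)/2/np.pi,o["clock"])
E
python3 run2.py
```

```text
0 0.38 [-1.6 -0.9  6.1] 6.2 113.77 [-0.14  0.53  0.06] 12.9
2 1.15 [-8.3  1.2 10.5] 10.8 113.97 [0.56 2.47 0.08] 12.7
4 1.92 [-4.1  2.2  5.4] 6.3 114.17 [0.69 1.2  0.04] 12.6
6 2.68 [-2.5  2.7  0.2] 0.2 114.18 [0.91 0.7  0.04] 12.6
8 3.45 [0.2 0.  0.2] -0.1 113.98 [ 0.09 -0.26 -0.03] 13.1
10 4.22 [-0.5 -0.3  0.5] -0.1 113.78 [ 0.04  0.04 -0.  ] 13.0
12 4.98 [ 3.7 -3.7  1.2] 0.7 113.58 [-1.11 -1.01  0.01] 12.7
14 5.75 [ 0.7 -1.   6.2] 6.6 113.38 [-0.17 -0.05 -0.02] 13.3
16 6.52 [ 0.2 -0.   6.1] 6.1 113.58 [ 0.09 -0.06  0.02] 12.7
18 7.28 [-3.6  2.5  9.7] 8.7 113.71 [ 0.86  0.91 -0.09] 12.7
20 8.08 [-0.9 -0.1  0.8] 1.3 113.91 [-0.03  0.15 -0.06] 12.8
22 8.86 [-0.4 -0.3 -0.9] -0.3 113.73 [-0.   -0.   -0.04] 12.7
24 9.51 [ 0.7 -0.1  0.2] 0.2 113.53 [-0.03  0.    0.03] 13.0
26 10.16 [0.2 0.3 0.5] 1.0 113.33 [ 0.13 -0.08 -0.03] 12.8
28 10.81 [1.2 0.3 3. ] 2.5 113.15 [-0.05 -0.3  -0.03] 12.6
30 11.46 [-0.1 -0.6  4.5] 4.3 113.12 [-0.02 -0.03  0.03] 12.9
32 12.11 [-0.2  1.1  2.6] 3.4 113.27 [ 0.16  0.12 -0.  ] 12.7
34 12.76 [-0.   0.7  1.2] 0.9 113.25 [0.02 0.13 0.01] 12.9
36 13.41 [-0.6  0.3  2.6] 1.7 113.08 [0.1  0.   0.05] 12.9
angle turned 2.918398268398268 34.0833
```

```bash
cat > run3.py <<'E'
from stir import *
b0=float(np.load("base.npy"));zc=float(np.load("zc.npy"))
a=2.4-2.918398268398268*2*np.pi;t0=get_obs()["clock"]
f=fz(2)-b0;a0=a;zc-=.00005;out=[]
for i in range(24):
    zc+=np.clip((f-4)*3e-5,-1e-4,1e-4)
    a-=2*np.pi/10.5
    r=.022+.006*min(1,i/6)
    move_linear([*(PC+r*np.array([np.cos(a),np.sin(a)])),zc],feed=.085)
    f=fz(2)-b0;o=get_obs();F=np.array(o["contact_force"])-[0,0,b0]
    out.append((round(f,1),round(float(np.hypot(*F[:2])),1),round(zc*1e3,2)))
    if f>15 or np.hypot(*F[:2])>12: print("STOP",i,F);break
print(out);print("turned",(a0-a)/2/np.pi,o["clock"],o["finger_gap"],o["wrist_torque"])
np.save("zc.npy",zc);np.save("a.npy",a)
E
python3 run3.py
```

```text
[(np.float64(1.9), 1.1, np.float64(112.96)), (np.float64(3.4), 1.2, np.float64(112.89)), (np.float64(3.1), 1.5, np.float64(112.87)), (np.float64(4.5), 1.2, np.float64(112.85)), (np.float64(7.3), 3.7, np.float64(112.86)), (np.float64(4.8), 3.4, np.float64(112.96)), (np.float64(1.2), 0.9, np.float64(112.99)), (np.float64(0.6), 4.4, np.float64(112.9)), (np.float64(0.7), 0.4, np.float64(112.8)), (np.float64(0.0), 1.2, np.float64(112.71)), (np.float64(1.5), 1.0, np.float64(112.61)), (np.float64(3.7), 2.9, np.float64(112.53)), (np.float64(2.5), 2.9, np.float64(112.52)), (np.float64(3.5), 1.6, np.float64(112.48)), (np.float64(5.2), 0.9, np.float64(112.46)), (np.float64(5.9), 1.0, np.float64(112.49)), (np.float64(6.0), 2.4, np.float64(112.55)), (np.float64(5.5), 0.7, np.float64(112.61)), (np.float64(4.9), 0.6, np.float64(112.66)), (np.float64(4.1), 0.6, np.float64(112.69)), (np.float64(4.9), 0.9, np.float64(112.69)), (np.float64(5.2), 3.3, np.float64(112.72)), (np.float64(2.1), 2.8, np.float64(112.75)), (np.float64(4.1), 1.8, np.float64(112.7))]
turned 2.2857142857142816 42.55 0.01303000698968496 [-0.42613511 -0.18785863 -0.0027685 ]
```

```bash
cat > run4.py <<'E'
from stir import *
b0=float(np.load("base.npy"));zc=float(np.load("zc.npy"));a=float(np.load("a.npy"))
f=4.1;out=[]
for i in range(8):
    zc+=np.clip((f-4.2)*3e-5,-1e-4,1e-4);a-=2*np.pi/10.5
    q=PC+.026*np.array([np.cos(a),np.sin(a)])
    move_linear([*q,zc],feed=.085);f=fz(2)-b0;out.append(round(float(f),1))
    if f>15: break
print(out)
move_linear([*q,zc+.075],feed=.12)
move_linear([*q,footz(.185)],feed=.25)
goto([.554,.2345,footz(.185)],down(RY))
o=get_obs();print(o["clock"],o["ee_pos"],o["finger_gap"],np.array(o["contact_force"])-[0,0,b0],o["wrist_torque"])
s=snapshot("side");t=snapshot("top")
A=cv2.resize(s["img"][20:220,130:280],(450,600),interpolation=cv2.INTER_CUBIC)
for P in([.5632,.2897,.312],[.5447,.1793,.312],[.554,.2345,.185],[.5632,.2897,.155],[.5447,.1793,.155]):
    cv2.circle(A,tuple(int(v) for v in (proj(s,P)-[130,20]+.5)*3),2,(0,255,0),-1)
B=cv2.resize(t["img"][155:255,300:360+50],(350,318),interpolation=cv2.INTER_CUBIC)
cv2.imwrite("pics/l.png",np.hstack([A,np.vstack([B,np.zeros((282,350,3),np.uint8)])]))
E
python3 run4.py
```

```text
[4.5, 4.0, 3.1, 3.1, 3.4, 3.3, 3.8, 3.4]
48.0833 [0.55430403 0.23339845 0.27716784] 0.012899327779298893 [ 0.04398584 -0.04477984 -0.22493136] [-0.00130146  0.03441434  0.01015258]
```

View pics/l.png

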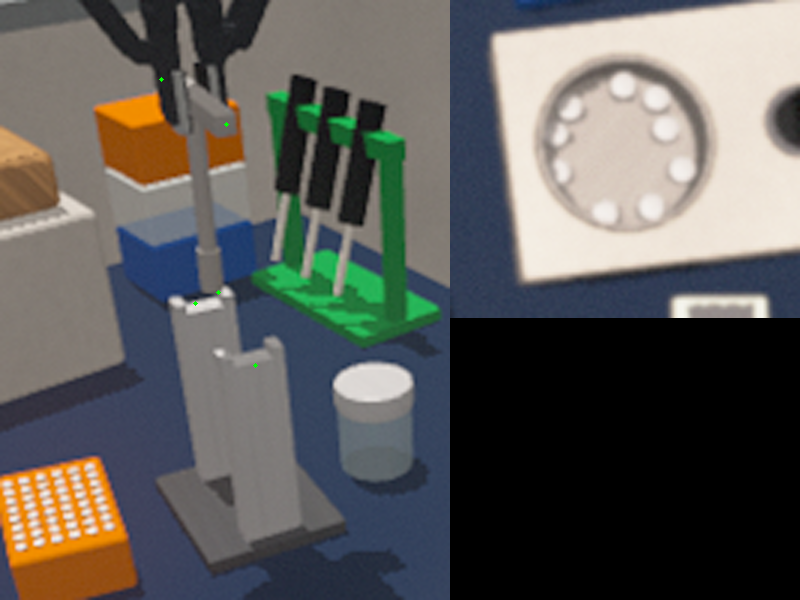

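Run:
```python
from h import *
move_linear([.554,.2345,.178+DZ],feed=.16)
print(move_linear([.554,.2345,.1605+DZ],feed=.03,until_force=10))
o=get_obs();print(o["clock"],o["ee_pos"][2]-DZ,o["contact_force"],o["wrist_torque"])
open_jaws()
move_linear([.554,.2345,.24+DZ],feed=.12)
o=get_obs();print(o["clock"],o["contact_force"])
s=snapshot("side");t=snapshot("top")
A=cv2.resize(s["img"][60:210,130:280],(450,450),interpolation=cv2.INTER_CUBIC)
k=cv2.resize(t["img"][170:215,390:425],(350,450),interpolation=cv2.INTER_CUBIC)
cv2.imwrite("pics/n.png",np.hstack([A,k]))
```

```text
True
49.7667 0.16124586296120738 [-1.25161838 -0.57283888  5.36728273] [-0.32166852  0.15256909 -0.03734252]
51.2833 [-0.75889968  0.2955128  -0.68182571]
```

View pics/n.png

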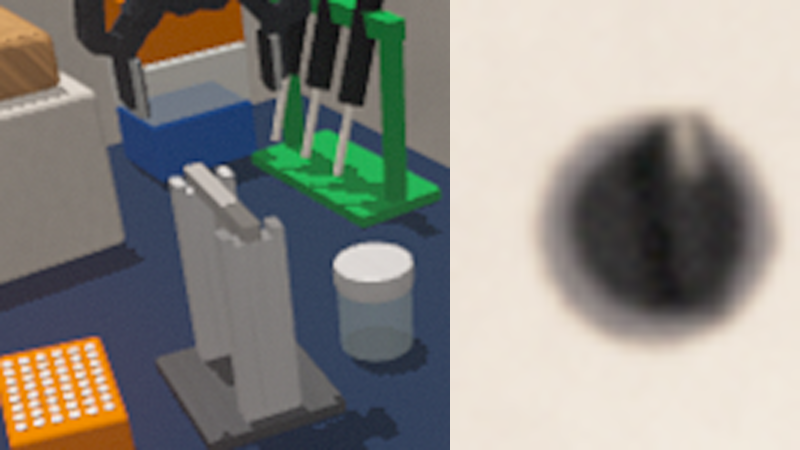

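```bash
cat > k.py <<'E'
from h import *
K=[.5815,-.2925];a=np.radians(-92)
goto([*K,.19+DZ],down(a))
print("blocked",move_linear([*K,.105+DZ],feed=.1,until_force=8))
close_gripper()
o=get_obs();print(o["clock"],o["ee_pos"],o["finger_gap"],o["contact_force"],o["wrist_torque"])
if .009<o["finger_gap"]<.016:
    for d in(.6,.9,1.0,1.06,1.12,1.16,1.2):
        goto([*K,.105+DZ],down(a-d))
        o=get_obs();print(d,round(o["clock"],2),np.round(o["contact_force"],1),np.round(o["wrist_torque"],2),round(o["finger_gap"]*1e3,1))
        if d>1 and abs(o["wrist_torque"][2])>1.5: break
s=snapshot("side");cv2.imwrite("pics/o.png",s["img"])
E
python3 k.py
```

```text
blocked False
54.9667 [ 0.58165167 -0.29238831  0.07078949] 0.010626089885525911 [0.09780009 0.96788244 2.73191981] [0.20163297 0.08595106 0.00128195]
0.6 55.59 [1.8 5.8 3.9] [ 1.05 -0.17  0.03] 10.9
0.9 55.98 [5.4 8.1 2.7] [ 1.35 -0.57  0.1 ] 10.7
1.0 56.23 [4.6 9.2 3.2] [ 1.36 -0.67  0.84] 10.7
1.06 56.48 [4.8 8.5 4.1] [ 1.36 -0.66  1.71] 11.0
```

Run:
```python
from h import *
K=[.5815,-.2925];a=np.radians(-92)
goto([*K,.105+DZ],down(a-1.11));o=get_obs();print(o["clock"],np.round(o["wrist_torque"],2),np.round(o["contact_force"],1))
open_jaws();hold(.2)
move_linear([*K,.2+DZ],feed=.15)
move_linear([.45,-.29,.26+DZ],feed=.25);hold(.2)
o=get_obs();print(o["clock"],np.round(o["contact_force"],1))
s=snapshot("side");t=snapshot("top")
A=cv2.resize(s["img"][60:360,120:480],(480,400),interpolation=cv2.INTER_CUBIC);k=cv2.resize(t["img"][165:220,390:425],(255,400),interpolation=cv2.INTER_CUBIC)
cv2.imwrite("pics/p.png",np.hstack([A,k]))
```

```text
56.7833 [ 1.37 -0.7   2.42] [5.7 8.  3.4]
59.4 [-0.8  0.   0.1]
```

View pics/p.png

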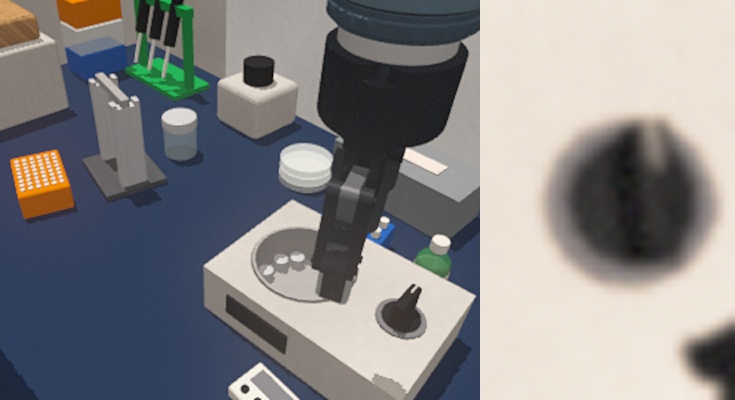

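Rod is on its stand, the knob has sprung back, the bystanders are undisturbed and the gripper is clear of everything.

```bash
python3 -c "
from station import *
job_done();print(get_obs()['clock'])"
```

```text
the job is handed in; nothing more can be done
the job is handed in; nothing more can be done
```

The rod was used to stir the beads and hung back on its stand. The bath was then started with the knob, and the job was handed in at about 59.5 s. The one requirement not fully met is that the foot rub the bottom all the way.

- **Grasp:** The first close missed the rod. The pictures showed the fingers about 34 mm higher than the reported TCP height, so I corrected every later height by that amount. Touching the pan bottom at the expected level confirmed the correction.
- **Stirring:** The foot made about 6 turns clockwise, first wide (45 mm radius), then narrow (22–28 mm).
    - Foot force was mostly 1–6 N, with brief readings up to 10.8 N.
    - Set-down was slow and stopped at about 6–7 N.
    - **Contact lost:** The foot had little or no contact for about half a turn twice during the earlier turns, and very light contact once later. The last 2 turns or so stayed at roughly 1.5–6 N by the readings at each step.
- **Beads:** All nine were in the pan in the top picture after stirring, in a clearly different arrangement. Beads look alike, so I could not match each one to its old place.
- **Rod:** It had tilted about 3° in the grip by the end. It settled level on both seats, between the lips, in the pictures after release.
- **Knob:** It was turned until the torque rose sharply to 2.4 N m at the stop, then released. The last picture shows it back at rest. The bystanders that can be seen in it stand where they were, though the gripper hides part of the blue tube rack.

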